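# Fill the block heater's bed

### The job

Slide the block that is already in the heater's railed bed up against the tall end stop, then add, of the two blocks parked on the deck, the longest that still fits in the bed with it. Close the row flush, with no gap between the blocks or at the stop, by pressing the added block against the other with about 10 to 20 N (never over 60 N) for half a second. Leave the unused block and everything else where it is.

Things in the scene. Friction and masses are not known exactly. Their poses are not given: they have to be found in the camera images.
- heater: Block heater, fixed: white case 250 (x) by 310 mm (y); its flat top, the deck, is 60 mm up. Origin under its centre, x away from the robot, within 20 degrees. The bed is a strip of the deck on the robot's right: 150 mm along x, centred on x = 0, y = -95, 46 wide between steel rails 8 thick, 7 high. Blocks are parked along x around y = 0 and y = +95.
- bed_stop (a point): Point on the face of the tall end stop (far end of the bed; 30 mm high, 62 wide, 12 thick), on the bed's centre line at floor height (level with the deck). Axes as the heater's; the bed runs from here 150 mm to -x.
- bed_lip (a point): Point on the inner face of the lip (7 mm high, 8 thick) that closes the bed's near end, on the centre line at floor height.
- block_50: Plain aluminium heating block, 40 mm wide (its y), 48 mm high, with dark wells drawn in its flat top. Origin at the centre of its underside, x along its length, z up. 50 mm long, 0.19 kg. Any one of the three blocks may be the one in the bed at the start.
- block_70: Plain aluminium heating block, 40 mm wide (its y), 48 mm high, with dark wells drawn in its flat top. Origin at the centre of its underside, x along its length, z up. 70 mm long, 0.27 kg.
- block_90: Plain aluminium heating block, 40 mm wide (its y), 48 mm high, with dark wells drawn in its flat top. Origin at the centre of its underside, x along its length, z up. 90 mm long, 0.35 kg.
- cap_a: loose orange screw cap, 22 mm across, 10 high, on the heater's deck near its far edge; origin at its underside
- cap_b: second such cap beside it
- rack: orange rack with tubes, 80 x 170 mm, 92 high, standing to the left of the heater; origin under its centre
- reagent: bottle, 52 mm across, 110 high, standing to the right of the heater; origin under its centre
- beaker: glass beaker, 60 mm across, 75 high, to the right of the heater; origin under its centre
- tipbox: box of pipette tips, 85 x 120 mm, 60 high, to the right of the heater; origin under its centre
- marker: black marker pen 125 mm long, 14 thick, lying on the bench; origin on its underside, at mid-length
Mind the look-alikes: they are no part of the job. Leave any pink or purple look-alike of the block_90 alone.

How it is judged:
On the way:
1. the chosen block and the one already in the bed lie flush against each other and against the end stop and are pressed together with more than 5 N for 0.3 s (((y of block_50 in the frame of bed_stop between -0.005 and 0.005 m and z of block_50 in the frame of bed_stop between -0.003 and 0.003 m and x of block_50 in the frame of bed_stop between -0.152 and 0 m and angle between each of block_50, block_90's own z axis and vertical below 0.06 rad and angle between the x axis of each of block_50, block_90 and the x axis of heater, either way round below 0.06 rad and y of block_90 in the frame of bed_stop between -0.005 and 0.005 m and z of block_90 in the frame of bed_stop between -0.003 and 0.003 m and x of block_90 in the frame of bed_stop between -0.152 and 0 m and horizontal distance between block_50 and block_90 below 0.072 m and (x of block_50 in the frame of bed_stop above -0.027 m or x of block_90 in the frame of bed_stop above -0.047 m) and distance of block_70 from where it was at the start of the episode below 0.03 m and contact force between block_50 and block_90 above 5 N) or (y of block_70 in the frame of bed_stop between -0.005 and 0.005 m and z of block_70 in the frame of bed_stop between -0.003 and 0.003 m and x of block_70 in the frame of bed_stop between -0.152 and 0 m and angle between each of block_70, block_50's own z axis and vertical below 0.06 rad and angle between the x axis of each of block_70, block_50 and the x axis of heater, either way round below 0.06 rad and y of block_50 in the frame of bed_stop between -0.005 and 0.005 m and z of block_50 in the frame of bed_stop between -0.003 and 0.003 m and x of block_50 in the frame of bed_stop between -0.152 and 0 m and horizontal distance between block_70 and block_50 below 0.062 m and (x of block_70 in the frame of bed_stop above -0.037 m or x of block_50 in the frame of bed_stop above -0.027 m) and distance of block_70 from where it was at the start of the episode below 0.075 m and distance of block_90 from where it was at the start of the episode below 0.03 m and contact force between block_50 and block_70 above 5 N))), for 0.3 s.
At the end, for the whole second after the job is handed in: In the bed, flat between the rails, aligned within 0.06 rad and at rest: the 50 and the 90 block or, if the 70 was there at the start, the 70 and the 50. Gaps between them and at the stop under 2 mm, centres within 5 mm of the centre line; the unused block within 30 mm of its start (((y of block_50 in the frame of bed_stop between -0.005 and 0.005 m and z of block_50 in the frame of bed_stop between -0.003 and 0.003 m and x of block_50 in the frame of bed_stop between -0.152 and 0 m and angle between each of block_50, block_90's own z axis and vertical below 0.06 rad and angle between the x axis of each of block_50, block_90 and the x axis of heater, either way round below 0.06 rad and y of block_90 in the frame of bed_stop between -0.005 and 0.005 m and z of block_90 in the frame of bed_stop between -0.003 and 0.003 m and x of block_90 in the frame of bed_stop between -0.152 and 0 m and horizontal distance between block_50 and block_90 below 0.072 m and (x of block_50 in the frame of bed_stop above -0.027 m or x of block_90 in the frame of bed_stop above -0.047 m) and distance of block_70 from where it was at the start of the episode below 0.03 m and linear speed of each of block_50, block_90 below 0.01 m/s) or (y of block_70 in the frame of bed_stop between -0.005 and 0.005 m and z of block_70 in the frame of bed_stop between -0.003 and 0.003 m and x of block_70 in the frame of bed_stop between -0.152 and 0 m and angle between each of block_70, block_50's own z axis and vertical below 0.06 rad and angle between the x axis of each of block_70, block_50 and the x axis of heater, either way round below 0.06 rad and y of block_50 in the frame of bed_stop between -0.005 and 0.005 m and z of block_50 in the frame of bed_stop between -0.003 and 0.003 m and x of block_50 in the frame of bed_stop between -0.152 and 0 m and horizontal distance between block_70 and block_50 below 0.062 m and (x of block_70 in the frame of bed_stop above -0.037 m or x of block_50 in the frame of bed_stop above -0.027 m) and distance of block_70 from where it was at the start of the episode below 0.075 m and distance of block_90 from where it was at the start of the episode below 0.03 m and linear speed of each of block_50, block_70 below 0.01 m/s))); the robot touches nothing.
It fails at once if the blocks are pressed together with more than 60 N (contact force between block_50 and block_90 above 60 N or contact force between block_50 and block_70 above 60 N).
It fails at once if a bystander is moved by more than 30 mm (distance of any of cap_a, cap_b, rack, reagent, beaker, tipbox, marker from where it was at the start of the episode above 0.03 m).
It also fails if it takes over 56 s, if anything falls off the work surface, if the arm or the gripper's body presses on something with over 40 N, if the wrist force passes 120 N, or if a joint passes its speed limit or range.

### The arm

A 6-joint arm with a two-finger parallel gripper is mounted at the origin on the work surface. World frame = base frame: x ahead of the robot, y to its left, z up, the work surface at z = 0. Lengths are in m, angles in rad, forces in N, time in s.
With the tool pointing down it reaches from about 0.4 to 0.825 m from the base axis. Payload 7 kg.
Tool frame: the origin (TCP) lies at the very end of the fingers, on their centre line; the grasp point (between the pads) lies 19 mm behind it; y points along the fingers, x is the direction in which the jaws open and shut, and the axes are right-handed (so a half turn about y gives the same grasp; the last joint's range is limited). The gripper opens to 85 mm and grips with 20 to 120 N. Pads are 22 mm wide; open, the fingers measure 114 mm over their backs; the gripper's body (76 mm by 85 mm) begins 54 mm behind the grasp point. The pads swing forward as they close: fully open they stand 13 mm farther back than shut.
Start: joints at [1.515, 0.359, 0.012, 0, -1.224, -0.288], TCP at [0.228, 0.635, 0.231] pointing down, gripper open.
Joint ranges: [-3.07, 3.07], [-1.43, 2.12], [-1.02, 1.25], [-3.03, 1.67], [-3.05, -0], [-3.03, 3.03]. Speed limits (rad/s): [2.39, 2.39, 3.01, 3.14, 3.14, 3.14].

### API

Orientations are given as a rotation vector (axis times angle).
In Python, from cell import * gives the robot as it stands.
- The arm moves only by the tool apply_moves, never from a script. Its argument "commands" is a list of rows, each a list of 7 numbers: the turn, a rotation vector about the world's x, y, z in degrees, then the shift along the world's x, y, z in m, then the finger opening in m, from 0 to 0.0854. In form: [[ax, ay, az, tx, ty, tz, claw], ...]. A call has 1 to 10 rows; each row shifts and turns the commanded pose from where the row before left it; what a row does not reach is not made up. A row lasts 1/10 s, in which the tool goes at most 50 mm and 8.59 degrees, less where a joint would pass 70% of its speed; a pose out of reach is approached as far as the arm can. A call with a gripper value outside its range is refused whole. The fingers move at their own pace and stop on an object; "grip_force" is the grip in N (left out, the last holds). Time passes only in rows, so rows that do not move let the fingers close. It gives the time, the measured TCP pose, the force and the opening at its end, in the units of the state.
- get_state(): the state, without advancing time (a new reading comes with each control period).
- camera(name): name is "scene" or "top" or "wrist"; returns the picture (420x560x3 uint8, red, green, blue); there is no depth.
- get_calibration(name): a dict with "intrinsics" (3x3 intrinsics, pixels), "eye" and "orientation" of the camera in the world; the wrist camera has in their place "tool_from_camera" (4x4, takes a point from camera to tool coordinates, whose origin is the TCP and whose axes are the tool frame's). Camera axes: x right, y up, looking along -z (the intrinsics and any distortion apply to the point x, -y, -z); pixel columns grow to the right and rows downward; lengths in m; the calibration is good to about 2 mm. A picture is of the moment at which its call begins: read the wrist's pose just before it. get_calibration takes no time and is no camera call.
- finish_job(): hands the job in, once; it reports no verdict.
The state is a dict: "clock": time; "joint_positions": joint angles; "dq": joint speeds; "effort": joint torques, N m; "eef_pos": TCP position; "eef_rot": TCP orientation; "ft_force": force on the tool from outside, world axes, zero at the start; "moment": the same for the moment, N m; "gripper_width": finger opening in m.
Only numpy, scipy, OpenCV 4.12 (cv2) and the standard library are available. Lean on these libraries where they do the work, as an engineer would, in place of code of your own. Each camera call takes 0.05 s, during which the arm holds its last target.

## Working session

There is one attempt and no reset: what is moved stays moved. The work goes in short steps, Python scripts to look and compute and a tool call to move; the robot and the scene stay as the last step left them, time stands still between calls to the robot, and variables do not carry over. Pictures are saved under pics/ and viewed, and the job is handed in when it is done.

Besides the shell and the picture viewer there is one more tool, called after "Emit:" as name([rows], argument=value, ...), one row to a line, values as JSON. apply_moves: Moves the arm, as the interface text tells. Its arguments: {"type":"object","properties":{"commands":{"type":"array"},"grip_force":{"type":"number"}},"required":["commands"]}

```bash
mkdir -p pics; ls; cat > h.py <<'E'
from cell import *
import numpy as np, cv2
from scipy.spatial.transform import Rotation as R
def save(n,img): cv2.imwrite('pics/'+n+'.png',cv2.cvtColor(img,cv2.COLOR_RGB2BGR))
E
python3 - <<'E'
from h import *
s=get_state(); print({k:np.round(v,3) for k,v in s.items()})
for n in('scene','top'):
    i=camera(n); np.save('pics/'+n,i); save(n+'0',i)
for n in('scene','top','wrist'): print(n,get_calibration(n))
E
```

```text
pics
{'clock': np.float64(0.0), 'joint_positions': array([ 1.515,  0.359,  0.011, -0.   , -1.224, -0.288]), 'dq': array([ 0.002,  0.001,  0.002, -0.   ,  0.   ,  0.001]), 'effort': array([ 0.0000e+00, -5.8333e+01,  2.9342e+01,  6.9370e+00, -6.0000e-03,
        0.0000e+00]), 'eef_pos': array([0.227, 0.635, 0.23 ]), 'eef_rot': array([-1.028,  1.457, -1.459]), 'ft_force': array([ 0.202, -0.21 ,  0.357]), 'moment': array([-0.01 , -0.025, -0.034]), 'gripper_width': np.float64(0.085)}
scene {'intrinsics': array([[473.74812944,   0.        , 287.18188984],
       [  0.        , 473.74812944, 209.42695549],
       [  0.        ,   0.        ,   1.        ]]), 'eye': array([0.81822296, 0.44566521, 0.78238282]), 'orientation': array([0.22927672, 0.7971579 , 2.49715965])}
top {'intrinsics': array([[400.59922386,   0.        , 277.41822935],
       [  0.        , 400.59922386, 207.0016414 ],
       [  0.        ,   0.        ,   1.        ]]), 'eye': array([0.46309869, 0.03680215, 0.9391407 ]), 'orientation': array([ 0.08913728, -0.1042523 , -1.57819509])}
wrist {'intrinsics': array([[359.77255635,   0.        , 279.76442439],
       [  0.        , 359.77255635, 204.21869626],
       [  0.        ,   0.        ,   1.        ]]), 'tool_from_camera': array([[ 9.99999491e-01, -2.72541328e-04,  9.70998483e-04,
         6.16475631e-04],
       [ 1.00848337e-03,  2.78665429e-01, -9.60387714e-01,
        -1.42585862e-01],
       [-8.83836535e-06,  9.60388205e-01,  2.78665562e-01,
         7.11680695e-02],
       [ 0.00000000e+00,  0.00000000e+00,  0.00000000e+00,
         1.00000000e+00]])}
```

View pics/top0.png

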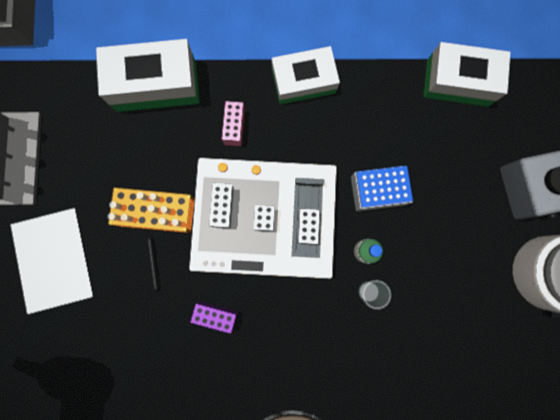

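View pics/scene0.png

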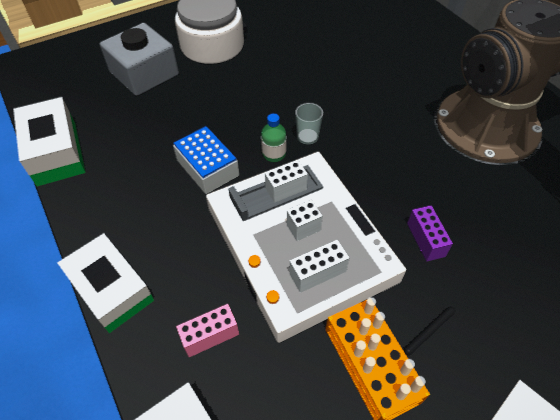

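```bash
python3 - <<'E'
from h import *
i=np.load('pics/top.npy'); save('top_c',cv2.resize(i[150:285,185:345],None,fx=5,fy=4.4*5/4.4*0+4.4,interpolation=cv2.INTER_CUBIC))
i=np.load('pics/scene.npy'); save('scene_c',cv2.resize(i[145:345,200:410],None,fx=3,fy=3,interpolation=cv2.INTER_CUBIC))
E
```

```text
(no output)
```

View pics/top_c.png

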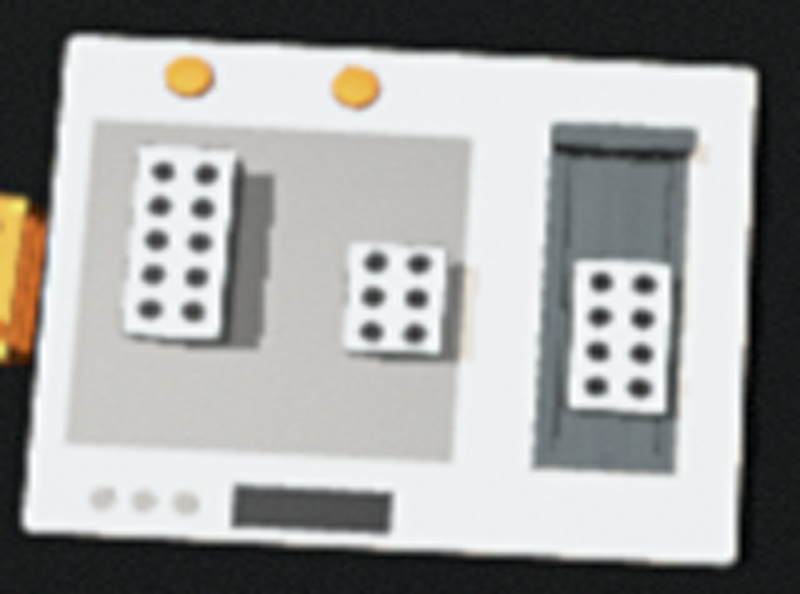

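View pics/scene_c.png

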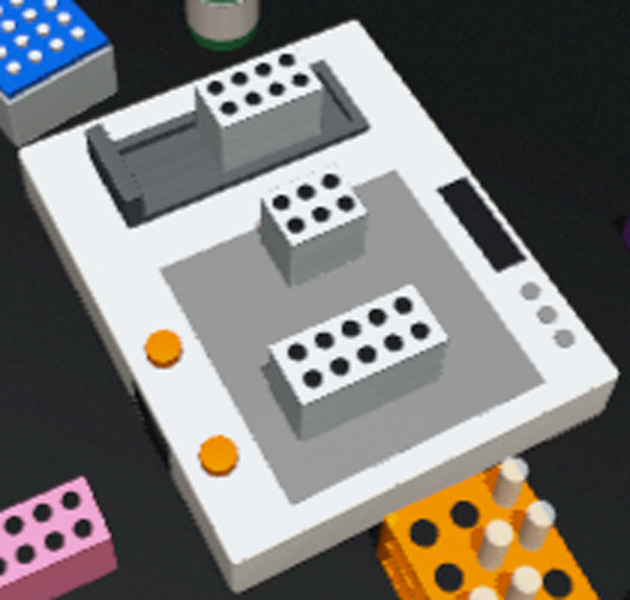

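```bash
cat >> h.py <<'E'
def ray(cal,u,v):
    K=cal['intrinsics']; d=np.array([(u-K[0,2])/K[0,0],-(v-K[1,2])/K[1,1],-1.])
    return cal
def toz(n,u,v,z,pose=None):
    c=get_calibration(n);K=c['intrinsics']; d=np.array([(u-K[0,2])/K[0,0],-(v-K[1,2])/K[1,1],-1.])
    if n=='wrist':
        p,r=pose; T=c['tool_from_camera']; Rt=R.from_rotvec(r).as_matrix()
        e=p+Rt@T[:3,3]; d=Rt@T[:3,:3]@d
    else:
        e=c['eye']; d=R.from_rotvec(c['orientation']).as_matrix()@d
    return e+d*(z-e[2])/d[2]
E
cat > m.py <<'E'
from h import *
def T(l,z):return np.array([toz('top',185-.4+a/5,150-.4+b/4.4,z) for a,b in l])
def S(l,z):return np.array([toz('scene',199.7+a/3,144.7+b/3,z) for a,b in l])
def rep(n,P):
    print(n,'c',P.mean(0).round(4),'edges',[round(float(np.linalg.norm(P[i]-P[i-1])),4) for i in range(4)],
     'yaw',[round(float(np.degrees(np.arctan2(*(P[a]-P[b])[[1,0]]))),1) for a,b in((0,3),(1,2))])
# order: far-left, far-right, near-right, near-left
H=T([(68,35),(757,68),(738,567),(22,530)],.06); rep('H',H)
rep('50',T([(350,241),(447,246),(440,355),(342,350)],.108))
rep('70',T([(575,258),(671,263),(664,413),(567,408)],.108))
rep('90',T([(139,146),(239,150),(220,341),(123,335)],.108))
print('scene')
rep('H',S([(237,592),(20,152),(357,20),(618,375)],.06))
rep('50',S([(290,242),(260,200),(335,168),(366,211)],.108))
rep('70',S([(217,126),(195,86),(286,53),(322,87)],.108))
E
python3 m.py; python3 -c "
from h import *
print(R.from_rotvec(get_state()['eef_rot']).as_matrix().round(3))"
```

```text
H c [0.5502 0.0577 0.06  ] edges [0.2496, 0.3094, 0.2511, 0.3106] yaw [-3.8, -3.5]
50 c [0.5445 0.0574 0.108 ] edges [0.0519, 0.0406, 0.0519, 0.0407] yaw [-3.8, -3.7]
70 c [ 0.5259 -0.0359  0.108 ] edges [0.0712, 0.0402, 0.0711, 0.0402] yaw [-3.6, -3.6]
90 c [0.5717 0.1468 0.108 ] edges [0.0906, 0.0421, 0.0917, 0.0404] yaw [-3.6, -4.7]
scene
H c [0.5537 0.0618 0.06  ] edges [0.2521, 0.3196, 0.2474, 0.3067] yaw [-0.3, -3.3]
50 c [0.546  0.0563 0.108 ] edges [0.0493, 0.0339, 0.0501, 0.0353] yaw [-4.7, -3.0]
70 c [ 0.5297 -0.0366  0.108 ] edges [0.0712, 0.0343, 0.0626, 0.0352] yaw [-5.1, -5.1]
[[-0.337 -0.     0.941]
 [-0.941 -0.001 -0.337]
 [ 0.001 -1.     0.   ]]
```

Emit:
apply_moves([
  [0,0,2,0.015,-0.035,0,0.085],
  [0,0,2,0.0186,-0.042,0,0.085],
  [0,0,2,0.0186,-0.042,0,0.085],
  [0,0,2,0.0186,-0.042,0,0.085],
  [0,0,2,0.0186,-0.042,0,0.085],
  [0,0,2,0.0186,-0.042,0,0.085],
  [0,0,2,0.0186,-0.042,0,0.085],
  [0,0,2,0.0186,-0.042,0,0.085],
  [0,0,0,0.0186,-0.042,0,0.085],
  [0,0,0,0.0186,-0.042,0,0.085],
], grip_force=30)

```text
clock: 1.1
eef_pos: [0.4101, 0.2206, 0.2313]
eef_rot: [-1.178, 1.256, -1.256]
ft_force: [1.0, 0.0, -0.7]
gripper_width: 0.0851
```

Emit:
apply_moves([
  [0,0,0,0.0186,-0.042,0,0.085],
  [0,0,0,0.0186,-0.042,0,0.085],
  [0,0,0,0.0186,-0.042,0,0.085],
  [0,0,0,0.0186,-0.042,0,0.085],
  [0,0,0,0.0186,-0.042,0,0.085],
  [0,0,0,0.0186,-0.042,0,0.085],
  [0,0,0,0.004,-0.008,0,0.085],
  [0,0,0,0,0,0,0.085],
  [0,0,0,0,0,0,0.085],
])

```text
clock: 2.0
eef_pos: [0.5251, -0.0374, 0.2309]
eef_rot: [-1.178, 1.258, -1.257]
ft_force: [-0.4, 0.5, -0.8]
gripper_width: 0.0846
```

```bash
python3 - <<'E'
from h import *
s=get_state(); i=camera('wrist'); save('w1',i); np.save('pics/w1',i)
print({k:np.round(v,4) for k,v in s.items()}); print(R.from_rotvec(s['eef_rot']).as_matrix().round(4))
E
```

```text
{'clock': np.float64(2.0), 'joint_positions': array([ 3.0170e-01,  1.1450e-01, -3.1290e-01, -3.0000e-04, -1.1441e+00,
        1.2040e+00]), 'dq': array([ 0.0245, -0.0114, -0.004 ,  0.0016, -0.0003,  0.0005]), 'effort': array([-9.48000e-01, -3.72537e+01,  2.85505e+01,  6.76820e+00,
        1.90000e-03,  4.72000e-02]), 'eef_pos': array([ 0.5251, -0.0374,  0.2309]), 'eef_rot': array([-1.1782,  1.2577, -1.2567]), 'ft_force': array([-0.3836,  0.481 , -0.7613]), 'moment': array([-0.0041,  0.0253,  0.0188]), 'gripper_width': np.float64(0.0846)}
[[-6.520e-02 -8.000e-04  9.979e-01]
 [-9.979e-01  0.000e+00 -6.520e-02]
 [-0.000e+00 -1.000e+00 -8.000e-04]]
```

View pics/w1.png

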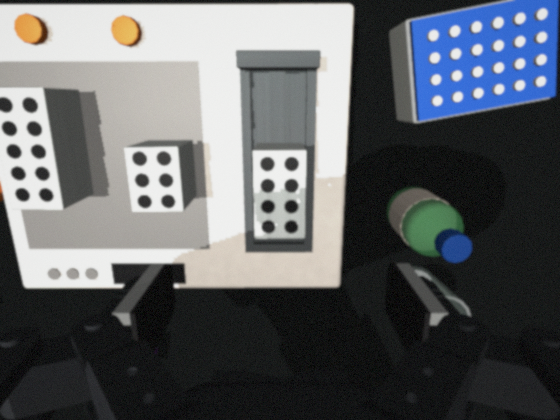

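```bash
python3 - <<'E'
from h import *
i=np.load('pics/w1.npy'); save('w1c',cv2.resize(i[40:260,110:360],None,fx=3,fy=2.7,interpolation=cv2.INTER_CUBIC))
E
```

```text
(no output)
```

View pics/w1c.png

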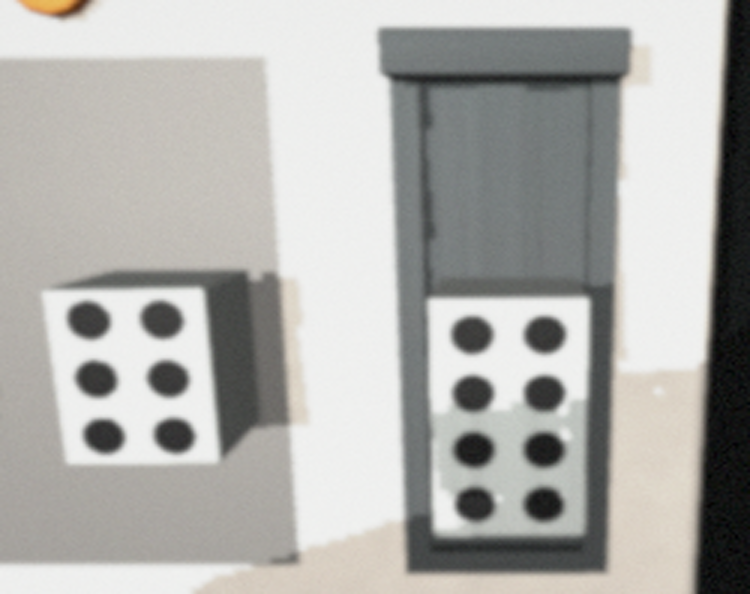

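```bash
python3 - <<'E'
from h import *
pose=(np.array([0.5251,-0.0374,0.2309]),np.array([-1.1782,1.2577,-1.2567]))
def W(l,z):return np.array([toz('wrist',109.7+a/3,39.7+b/2.7,z,pose) for a,b in l])
def rep(n,P):
    print(n,'c',P.mean(0).round(4),'edges',[round(float(np.linalg.norm(P[i]-P[i-1])),4) for i in range(4)],
     'yaw',[round(float(np.degrees(np.arctan2(*(P[a]-P[b])[[1,0]]))),1) for a,b in((0,3),(1,2))])
rep('70',W([(427,295),(591,295),(588,538),(432,538)],.108))
rep('50',W([(42,290),(206,286),(220,461),(67,464)],.108))
print('stop top front',W([(381,76),(630,76)],.09)); print('lip outer', W([(408,572),(607,572)],.067))
E
```

```text
70 c [ 0.5259 -0.0377  0.108 ] edges [0.0709, 0.0402, 0.0709, 0.0411] yaw [-3.9, -3.2]
50 c [0.5445 0.0556 0.108 ] edges [0.0496, 0.0403, 0.0498, 0.0395] yaw [-3.2, -4.1]
stop top front [[ 0.62059702 -0.01217171  0.09      ]
 [ 0.61659249 -0.07337749  0.09      ]]
lip outer [[ 0.46379392 -0.00231075  0.067     ]
 [ 0.45983142 -0.06335996  0.067     ]]
```

Emit:
apply_moves([
  [0,0,0,0.001,0,-0.03,0.085],
  [0,0,0,0,0,-0.03,0.085],
  [0,0,0,0,0,-0.03,0.085],
  [0,0,0,0,0,-0.03,0.085],
  [0,0,0,0,0,-0.02,0.085],
  [0,0,0,0,0,-0.014,0.085],
  [0,0,0,0,0,0,0.085],
  [0,0,0,0,0,0,0.085],
])

```text
clock: 2.85
eef_pos: [0.5266, -0.0365, 0.0778]
eef_rot: [-1.179, 1.255, -1.255]
ft_force: [-1.1, 0.9, 0.5]
gripper_width: 0.085
```

Emit:
apply_moves([
  [0,0,0,0,0,0,0.035],
  [0,0,0,0,0,0,0.035],
  [0,0,0,0,0,0,0.035],
  [0,0,0,0,0,0,0.035],
  [0,0,0,0,0,0,0.035],
  [0,0,0,0,0,0,0.035],
  [0,0,0,0,0,0,0.035],
  [0,0,0,0,0,0,0.035],
])

```text
clock: 3.65
eef_pos: [0.527, -0.0374, 0.0781]
eef_rot: [-1.177, 1.256, -1.257]
ft_force: [-1.8, 2.8, 6.6]
gripper_width: 0.0393
```

Emit:
apply_moves([
  [0,0,0,0.01,-0.0006,0,0.035],
  [0,0,0,0.01,-0.0006,0,0.035],
  [0,0,0,0.01,-0.0006,0,0.035],
  [0,0,0,0.01,-0.0006,0,0.035],
  [0,0,0,0.01,-0.0007,0,0.035],
  [0,0,0,0,0,0,0.035],
  [0,0,0,0,0,0,0.035],
])

```text
clock: 4.35
eef_pos: [0.5778, -0.0411, 0.0781]
eef_rot: [-1.177, 1.255, -1.258]
ft_force: [2.2, -2.9, 3.6]
gripper_width: 0.0395
```

Emit:
apply_moves([
  [0,0,0,0.002,-0.0001,0,0.035],
  [0,0,0,0.002,-0.0001,0,0.035],
  [0,0,0,0.001,-0.0001,0,0.035],
  [0,0,0,0,0,0,0.035],
  [0,0,0,0,0,0,0.035],
])

```text
clock: 4.85
eef_pos: [0.5803, -0.0413, 0.0781]
eef_rot: [-1.179, 1.258, -1.256]
ft_force: [-5.9, 0.2, 11.9]
gripper_width: 0.0398
```

Emit:
apply_moves([
  [0,0,0,0.001,-0.0001,0,0.035],
  [0,0,0,0.001,-0.0001,0,0.035],
  [0,0,0,0,0,0,0.035],
  [0,0,0,0,0,0,0.035],
])

```text
clock: 5.25
eef_pos: [0.5822, -0.0415, 0.0781]
eef_rot: [-1.18, 1.258, -1.256]
ft_force: [-7.3, 0.7, 12.2]
gripper_width: 0.0395
```

```bash
python3 - <<'E'
from h import *
s=get_state();i=camera('top'); save('top2',cv2.resize(i[150:285,185:345],None,fx=5,fy=4.4,interpolation=cv2.INTER_CUBIC))
j=camera('wrist'); save('w2',j)
print({k:np.round(s[k],4) for k in ('eef_pos','ft_force','moment','clock')})
E
```

```text
{'eef_pos': array([ 0.5822, -0.0415,  0.0781]), 'ft_force': array([-7.3041,  0.696 , 12.2334]), 'moment': array([0.041 , 2.3715, 0.0198]), 'clock': np.float64(5.25)}
```

View pics/w2.png

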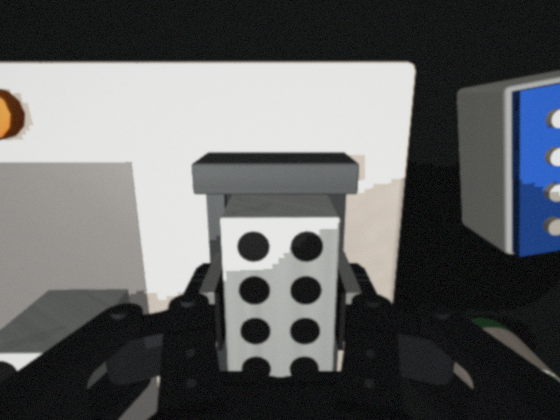

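Emit:
apply_moves([
  [0,0,0,0.001,-0.0001,0,0.035],
  [0,0,0,0.001,-0.0001,0,0.035],
  [0,0,0,0,0,0,0.035],
  [0,0,0,0,0,0,0.035],
])

```text
clock: 5.75
eef_pos: [0.5842, -0.0417, 0.0781]
eef_rot: [-1.18, 1.258, -1.256]
ft_force: [-7.0, -0.6, 12.2]
gripper_width: 0.0398
```

Emit:
apply_moves([
  [0,0,0,0.001,-0.0001,0,0.035],
  [0,0,0,0,0,0,0.035],
  [0,0,0,0,0,0,0.035],
])

```text
clock: 6.05
eef_pos: [0.5852, -0.0418, 0.0781]
eef_rot: [-1.179, 1.258, -1.256]
ft_force: [-5.9, -0.1, 12.0]
gripper_width: 0.0395
```

Emit:
apply_moves([
  [0,0,0,0.001,-0.0001,0,0.035],
  [0,0,0,0,0,0,0.035],
  [0,0,0,0,0,0,0.035],
])

```text
clock: 6.35
eef_pos: [0.5852, -0.0418, 0.0781]
eef_rot: [-1.181, 1.259, -1.256]
ft_force: [-11.2, 2.2, 15.8]
gripper_width: 0.0392
```

Emit:
apply_moves([
  [0,0,0,0,0,0,0.085],
  [0,0,0,0,0,0,0.085],
  [0,0,0,0,0,0,0.085],
  [0,0,0,0,0,0,0.085],
  [0,0,0,0,0,0.02,0.085],
  [0,0,0,0,0,0.04,0.085],
  [0,0,0,-0.01,0.02,0.04,0.085],
  [0,0,0,-0.01,0.04,0.02,0.085],
  [0,0,0,-0.01,0.034,0.0,0.085],
  [0,0,0,-0.01,0.0,0,0.085],
])

```text
clock: 7.35
eef_pos: [0.5477, 0.0555, 0.1981]
eef_rot: [-1.177, 1.254, -1.255]
ft_force: [0.1, -0.8, -0.5]
gripper_width: 0.0848
```

Emit:
apply_moves([
  [0,0,0,0,0,0,0.085],
  [0,0,0,0,0,0,0.085],
])

```text
clock: 7.55
eef_pos: [0.5475, 0.0521, 0.1971]
eef_rot: [-1.178, 1.256, -1.256]
ft_force: [0.4, 0.2, 0.1]
gripper_width: 0.0854
```

```bash
python3 - <<'E'
from h import *
s=get_state()
j=camera('wrist'); save('w3',j); np.save('pics/w3',j)
print({k:np.round(s[k],4) for k in ('eef_pos','eef_rot','ft_force','clock')})
E
```

```text
{'eef_pos': array([0.5475, 0.0521, 0.1971]), 'eef_rot': array([-1.1785,  1.2565, -1.2565]), 'ft_force': array([0.4238, 0.2279, 0.0846]), 'clock': np.float64(7.55)}
```

View pics/w3.png

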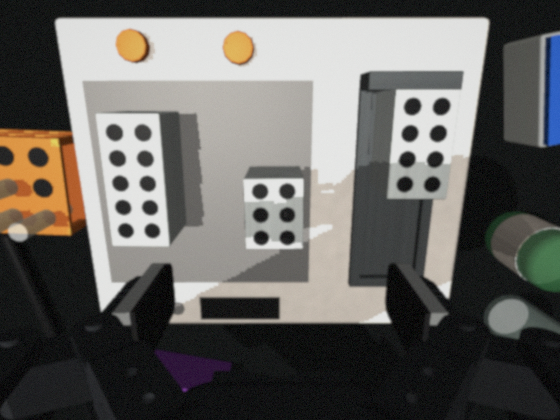

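```bash
python3 - <<'E'
from h import *
pose=(np.array([0.5475,0.0521,0.1971]),np.array([-1.1785,1.2565,-1.2565]))
W=lambda l,z:np.array([toz('wrist',a,b,z,pose) for a,b in l])
for l in ([(245.5,179),(304,178.5),(303,247.5),(246,248)],[(394,89.5),(462,89.5),(447,198),(388,198)]):
    P=W(l,.108);print(P.round(4).tolist(),P.mean(0))
j=np.load('pics/w3.npy'); save('w3c',cv2.resize(j[60:260,230:480],None,fx=3,fy=3,interpolation=cv2.INTER_CUBIC))
E
```

```text
[[0.5699, 0.0727, 0.108], [0.5678, 0.0343, 0.108], [0.519, 0.0373, 0.108], [0.5211, 0.0768, 0.108]] [0.54446351 0.05528001 0.108     ]
[[0.6199, -0.0233, 0.108], [0.6172, -0.0649, 0.108], [0.5484, -0.0602, 0.108], [0.5509, -0.021, 0.108]] [ 0.58412747 -0.04235775  0.108     ]
```

View pics/w3c.png

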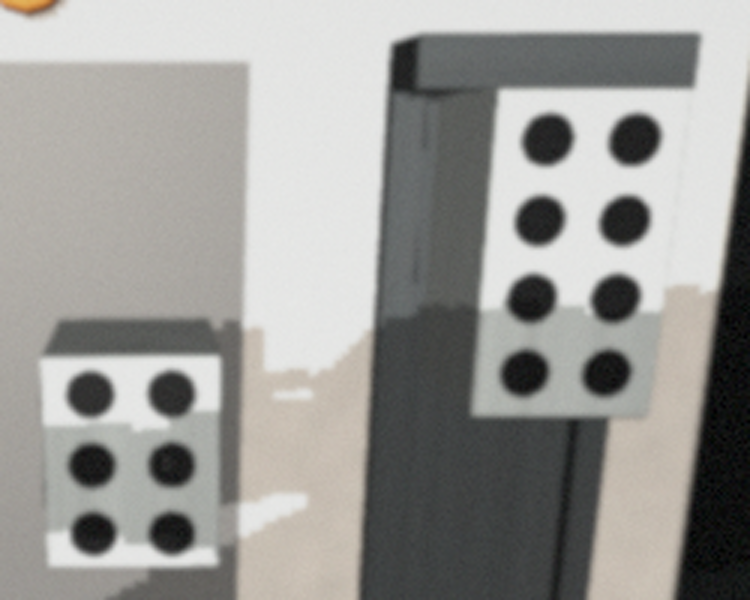

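Emit:
apply_moves([
  [0,0,0,-0.003,0.0034,-0.03,0.085],
  [0,0,0,0,0,-0.03,0.085],
  [0,0,0,0,0,-0.03,0.085],
  [0,0,0,0,0,-0.02,0.085],
  [0,0,0,0,0,-0.009,0.085],
  [0,0,0,0,0,0,0.085],
  [0,0,0,0,0,0,0.085],
])

```text
clock: 8.3
eef_pos: [0.5453, 0.0556, 0.0789]
eef_rot: [-1.177, 1.256, -1.257]
ft_force: [0.0, 0.6, -0.1]
gripper_width: 0.085
```

Emit:
apply_moves([
  [0,0,0,0,0,0,0.035],
  [0,0,0,0,0,0,0.035],
  [0,0,0,0,0,0,0.035],
  [0,0,0,0,0,0,0.035],
  [0,0,0,0,0,0,0.035],
  [0,0,0,0,0,0,0.035],
  [0,0,0,0,0,0,0.035],
  [0,0,0,0,0,0,0.035],
], grip_force=40)

```text
clock: 9.1
eef_pos: [0.545, 0.0561, 0.0792]
eef_rot: [-1.177, 1.255, -1.257]
ft_force: [-1.1, -0.3, 6.5]
gripper_width: 0.0394
```

Emit:
apply_moves([
  [0,0,0,0,0,0.01,0.035],
  [0,0,0,0,0,0.02,0.035],
  [0,0,0,0,0,0.03,0.035],
  [0,0,0,0,0,0.02,0.035],
  [0,0,0,0,0,0,0.035],
  [0,0,0,0,0,0,0.035],
])

```text
clock: 9.7
eef_pos: [0.5442, 0.056, 0.1585]
eef_rot: [-1.177, 1.257, -1.256]
ft_force: [-0.9, 0.6, -2.3]
gripper_width: 0.0391
```

```bash
python3 - <<'E'
from h import *
s=get_state()
j=camera('wrist'); save('w4',j)
j=camera('scene'); save('s4',j)
print({k:np.round(s[k],4) for k in ('eef_pos','eef_rot','ft_force','clock','gripper_width')})
E
```

```text
{'eef_pos': array([0.5442, 0.056 , 0.1585]), 'eef_rot': array([-1.1772,  1.2569, -1.2564]), 'ft_force': array([-0.9449,  0.6399, -2.3062]), 'clock': np.float64(9.7), 'gripper_width': np.float64(0.0391)}
```

View pics/w4.png

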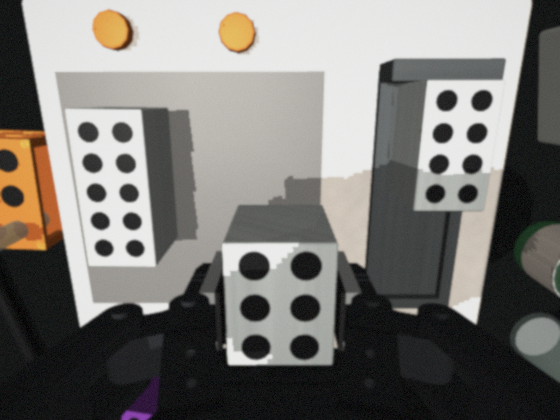

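View pics/s4.png

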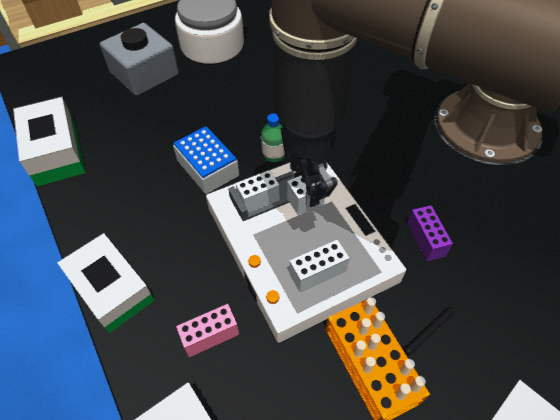

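Emit:
apply_moves([
  [0,0,0,-0.01,-0.02,0,0.035],
  [0,0,0,-0.01,-0.025,0,0.035],
  [0,0,0,-0.0115,-0.025,0,0.035],
  [0,0,0,0,-0.022,0,0.035],
  [0,0,0,0,0,0,0.035],
  [0,0,0,0,0,0,0.035],
  [0,0,0,0,0,-0.02,0.035],
  [0,0,0,0,0,-0.02,0.035],
  [0,0,0,0,0,0,0.035],
  [0,0,0,0,0,0,0.035],
])

```text
clock: 10.8
eef_pos: [0.5129, -0.0359, 0.1182]
eef_rot: [-1.18, 1.257, -1.256]
ft_force: [0.5, -0.2, -0.9]
gripper_width: 0.0394
```

```bash
python3 - <<'E'
from h import *
s=get_state()
j=camera('wrist'); save('w5',j)
j=camera('top'); save('t5',cv2.resize(j[150:285,185:345],None,fx=5,fy=4.4,interpolation=cv2.INTER_CUBIC))
print({k:np.round(s[k],4) for k in ('eef_pos','eef_rot','ft_force','clock','gripper_width')})
E
```

```text
{'eef_pos': array([ 0.5129, -0.0359,  0.1182]), 'eef_rot': array([-1.1798,  1.2566, -1.256 ]), 'ft_force': array([ 0.5107, -0.1704, -0.8637]), 'clock': np.float64(10.8), 'gripper_width': np.float64(0.0394)}
```

View pics/w5.png

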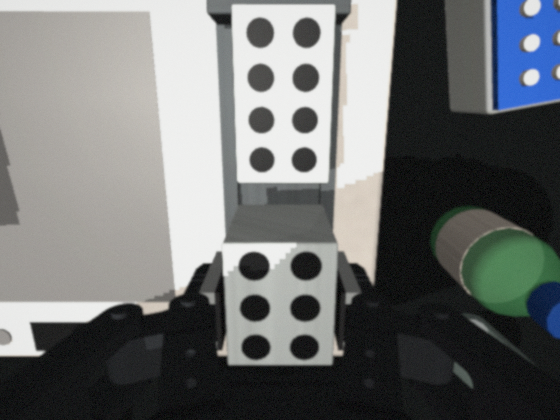

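Emit:
apply_moves([
  [0,0,0,0,0,-0.012,0.035],
  [0,0,0,0,0,-0.01,0.035],
  [0,0,0,0,0,-0.008,0.035],
  [0,0,0,0,0,-0.005,0.035],
  [0,0,0,0,0,0,0.035],
  [0,0,0,0,0,0,0.035],
])

```text
clock: 11.5
eef_pos: [0.5131, -0.0361, 0.0832]
eef_rot: [-1.178, 1.257, -1.257]
ft_force: [0.6, -0.4, -1.2]
gripper_width: 0.0393
```

Emit:
apply_moves([
  [0,0,0,0,0,-0.002,0.035],
  [0,0,0,0,0,-0.001,0.035],
  [0,0,0,0,0,0,0.035],
  [0,0,0,0,0,0,0.035],
])

```text
clock: 11.9
eef_pos: [0.5131, -0.0361, 0.0804]
eef_rot: [-1.178, 1.256, -1.257]
ft_force: [-0.9, -0.1, -2.8]
gripper_width: 0.0395
```

Emit:
apply_moves([
  [0,0,0,0,0,-0.001,0.035],
  [0,0,0,0,0,-0.0005,0.035],
  [0,0,0,0,0,0,0.035],
  [0,0,0,0,0,0,0.035],
])

```text
clock: 12.3
eef_pos: [0.5131, -0.0361, 0.0792]
eef_rot: [-1.178, 1.256, -1.257]
ft_force: [-2.4, 0.6, 5.2]
gripper_width: 0.0395
```

Emit:
apply_moves([
  [0,0,0,0.003,-0.0002,0,0.035],
  [0,0,0,0.003,-0.0002,0,0.035],
  [0,0,0,0.002,-0.0001,0,0.035],
  [0,0,0,0,0,0,0.035],
  [0,0,0,0,0,0,0.035],
])

```text
clock: 12.8
eef_pos: [0.5212, -0.0368, 0.0792]
eef_rot: [-1.178, 1.256, -1.257]
ft_force: [-2.7, -0.6, 5.6]
gripper_width: 0.0394
```

Emit:
apply_moves([
  [0,0,0,0.001,-0.0001,0,0.035],
  [0,0,0,0.001,-0.0001,0,0.035],
  [0,0,0,0,0,0,0.035],
])

```text
clock: 13.1
eef_pos: [0.5229, -0.037, 0.0792]
eef_rot: [-1.178, 1.256, -1.257]
ft_force: [-3.4, -0.7, 6.3]
gripper_width: 0.0394
```

Emit:
apply_moves([
  [0,0,0,0.001,-0.0001,0,0.035],
  [0,0,0,0,0,0,0.035],
  [0,0,0,0,0,0,0.035],
])

```text
clock: 13.4
eef_pos: [0.5239, -0.0371, 0.0792]
eef_rot: [-1.178, 1.257, -1.257]
ft_force: [-3.2, -0.5, 5.4]
gripper_width: 0.0394
```

Emit:
apply_moves([
  [0,0,0,0.001,-0.0001,0,0.035],
  [0,0,0,0,0,0,0.035],
  [0,0,0,0,0,0,0.035],
])

```text
clock: 13.7
eef_pos: [0.5248, -0.0372, 0.0792]
eef_rot: [-1.178, 1.257, -1.257]
ft_force: [-4.1, 0.4, 6.2]
gripper_width: 0.039
```

Emit:
apply_moves([
  [0,0,0,0.001,-0.0001,0,0.035],
  [0,0,0,0,0,0,0.035],
  [0,0,0,0,0,0,0.035],
])

```text
clock: 14.0
eef_pos: [0.5249, -0.0373, 0.0792]
eef_rot: [-1.179, 1.258, -1.256]
ft_force: [-6.6, 1.8, 9.6]
gripper_width: 0.0394
```

Emit:
apply_moves([
  [0,0,0,0.001,-0.0001,0,0.035],
  [0,0,0,0,0,0,0.035],
  [0,0,0,0,0,0,0.035],
])

```text
clock: 14.3
eef_pos: [0.5249, -0.0373, 0.0792]
eef_rot: [-1.18, 1.259, -1.255]
ft_force: [-11.6, 3.7, 13.9]
gripper_width: 0.0394
```

Emit:
apply_moves([
  [0,0,0,0.001,-0.0001,0,0.035],
  [0,0,0,0,0,0,0.035],
  [0,0,0,0,0,0,0.035],
])

```text
clock: 14.6
eef_pos: [0.5249, -0.0373, 0.0791]
eef_rot: [-1.182, 1.26, -1.255]
ft_force: [-16.7, 6.4, 18.7]
gripper_width: 0.0391
```

Emit:
apply_moves([
  [0,0,0,0,0,0.001,0.035],
  [0,0,0,0,0,0.001,0.035],
  [0,0,0,0,0,0,0.035],
])

```text
clock: 14.9
eef_pos: [0.5249, -0.0374, 0.0795]
eef_rot: [-1.182, 1.261, -1.255]
ft_force: [-6.8, 3.1, -1.5]
gripper_width: 0.0395
```

Emit:
apply_moves([
  [0,0,0,0.0005,0,0,0.035],
  [0,0,0,0,0,0,0.035],
  [0,0,0,0,0,0,0.035],
  [0,0,0,0,0,0,0.035],
  [0,0,0,0,0,0,0.035],
  [0,0,0,0,0,0,0.035],
  [0,0,0,0,0,0,0.035],
])

```text
clock: 15.6
eef_pos: [0.5248, -0.0375, 0.0793]
eef_rot: [-1.183, 1.262, -1.254]
ft_force: [-9.6, 4.2, 1.6]
gripper_width: 0.0393
```

Emit:
apply_moves([
  [0,0,0,0.001,0,0,0.035],
  [0,0,0,0,0,0,0.035],
  [0,0,0,0,0,0,0.035],
  [0,0,0,0,0,0,0.035],
  [0,0,0,0,0,0,0.035],
  [0,0,0,0,0,0,0.035],
  [0,0,0,0,0,0,0.035],
  [0,0,0,0,0,0,0.035],
])

```text
clock: 16.4
eef_pos: [0.5248, -0.0375, 0.0793]
eef_rot: [-1.184, 1.263, -1.254]
ft_force: [-14.7, 4.7, 4.2]
gripper_width: 0.0393
```

Emit:
apply_moves([
  [0,0,0,0,0,0,0.085],
  [0,0,0,0,0,0,0.085],
  [0,0,0,0,0,0,0.085],
  [0,0,0,0,0,0,0.085],
  [0,0,0,0,0,0.02,0.085],
  [0,0,0,0,0,0.03,0.085],
  [0,0,0,0,0,0.04,0.085],
  [0,0,0,0,0,0.03,0.085],
  [0,0,0,0,0,0,0.085],
  [0,0,0,0,0,0,0.085],
])

```text
clock: 17.4
eef_pos: [0.5298, -0.0372, 0.2014]
eef_rot: [-1.176, 1.256, -1.257]
ft_force: [-0.7, -0.0, -0.4]
gripper_width: 0.0849
```

```bash
python3 - <<'E'
from h import *
s=get_state()
j=camera('wrist'); save('w6',j); np.save('pics/w6',j); save('w6c',cv2.resize(j[60:260,180:380],None,fx=4,fy=3,interpolation=cv2.INTER_CUBIC))
print({k:np.round(s[k],4) for k in ('eef_pos','eef_rot','ft_force','clock','gripper_width')})
E
```

```text
{'eef_pos': array([ 0.5298, -0.0372,  0.2014]), 'eef_rot': array([-1.1759,  1.2558, -1.2569]), 'ft_force': array([-0.7456, -0.0218, -0.3934]), 'clock': np.float64(17.4), 'gripper_width': np.float64(0.0849)}
```

View pics/w6.png

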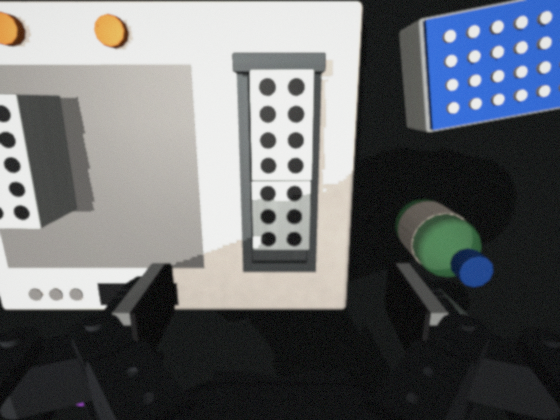

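View pics/w6c.png

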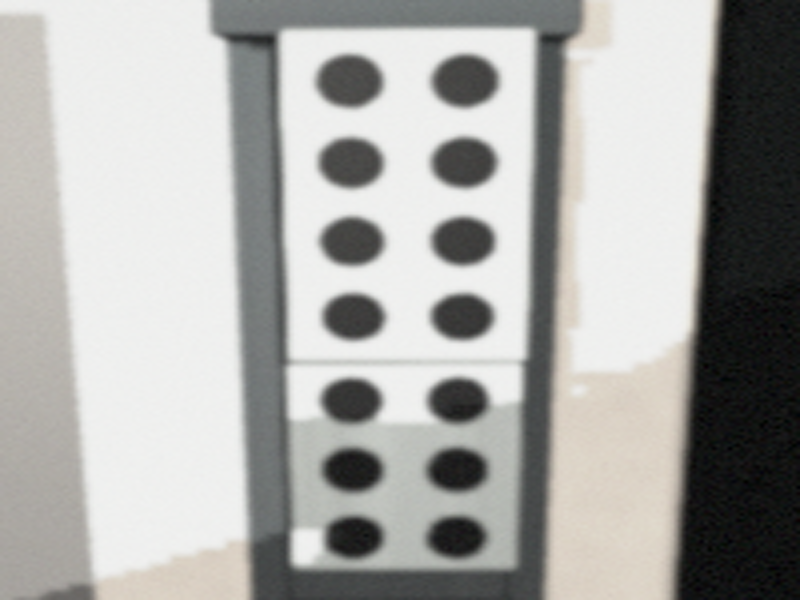

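Emit:
apply_moves([
  [0,0,0,-0.026,0.0017,0,0.0],
  [0,0,0,-0.026,0.0017,0,0.0],
  [0,0,0,0,0,0,0.0],
  [0,0,0,0,0,0,0.0],
  [0,0,0,0,0,0,0.0],
  [0,0,0,0,0,0,0.0],
  [0,0,0,0,0,-0.02,0.0],
  [0,0,0,0,0,-0.03,0.0],
  [0,0,0,0,0,0,0.0],
  [0,0,0,0,0,0,0.0],
])

```text
clock: 18.45
eef_pos: [0.4777, -0.0342, 0.1508]
eef_rot: [-1.18, 1.257, -1.257]
ft_force: [0.3, -0.2, 0.5]
gripper_width: 0.0
```

```bash
python3 - <<'E'
from h import *
s=get_state()
j=camera('wrist'); save('w7',j); j=camera('top'); save('t7',cv2.resize(j[150:285,185:345],None,fx=5,fy=4.4,interpolation=cv2.INTER_CUBIC))
print({k:np.round(s[k],4) for k in ('eef_pos','eef_rot','ft_force','clock','gripper_width')})
E
```

```text
{'eef_pos': array([ 0.4777, -0.0342,  0.1508]), 'eef_rot': array([-1.1799,  1.2571, -1.2566]), 'ft_force': array([ 0.2719, -0.2378,  0.4691]), 'clock': np.float64(18.45), 'gripper_width': np.float64(0.0)}
```

View pics/w7.png

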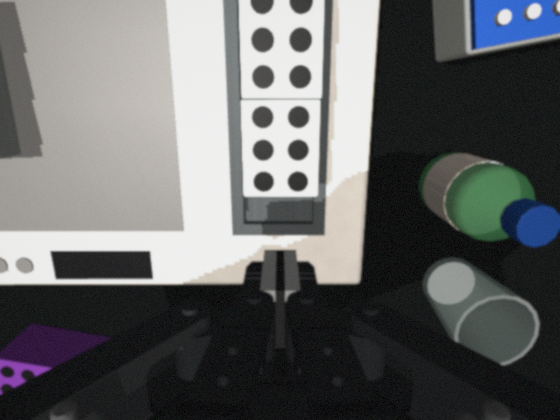

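Emit:
apply_moves([
  [0,0,0,0,0,-0.025,0.0],
  [0,0,0,0,0,-0.025,0.0],
  [0,0,0,0,0,-0.018,0.0],
  [0,0,0,0,0,0,0.0],
  [0,0,0,0.003,-0.0002,0,0.0],
  [0,0,0,0.003,-0.0002,0,0.0],
  [0,0,0,0.001,0,0,0.0],
  [0,0,0,0,0,0,0.0],
  [0,0,0,0,0,0,0.0],
])

```text
clock: 19.45
eef_pos: [0.4847, -0.0343, 0.0832]
eef_rot: [-1.177, 1.256, -1.257]
ft_force: [1.4, -0.6, 0.5]
gripper_width: 0.0003
```

Emit:
apply_moves([
  [0,0,0,0.001,0,0,0.0],
  [0,0,0,0.001,0,0,0.0],
  [0,0,0,0,0,0,0.0],
])

```text
clock: 19.75
eef_pos: [0.4867, -0.0343, 0.0828]
eef_rot: [-1.178, 1.256, -1.257]
ft_force: [-0.4, 0.8, -0.1]
gripper_width: 0.0001
```

Emit:
apply_moves([
  [0,0,0,0.001,0,0,0.0],
  [0,0,0,0,0,0,0.0],
  [0,0,0,0,0,0,0.0],
])

```text
clock: 20.05
eef_pos: [0.4875, -0.0344, 0.0827]
eef_rot: [-1.178, 1.257, -1.257]
ft_force: [-0.1, -0.2, -0.6]
gripper_width: -0.0002
```

Emit:
apply_moves([
  [0,0,0,0.001,0,0,0.0],
  [0,0,0,0,0,0,0.0],
  [0,0,0,0,0,0,0.0],
])

```text
clock: 20.35
eef_pos: [0.4882, -0.0344, 0.0827]
eef_rot: [-1.178, 1.257, -1.256]
ft_force: [-2.8, 0.3, 1.5]
gripper_width: -0.0005
```

Emit:
apply_moves([
  [0,0,0,0.001,0,0,0.0],
  [0,0,0,0,0,0,0.0],
  [0,0,0,0,0,0,0.0],
])

```text
clock: 20.65
eef_pos: [0.4882, -0.0345, 0.0825]
eef_rot: [-1.18, 1.258, -1.256]
ft_force: [-5.4, 1.3, 3.2]
gripper_width: 0.0002
```

Emit:
apply_moves([
  [0,0,0,0.001,0,0,0.0],
  [0,0,0,0,0,0,0.0],
  [0,0,0,0,0,0,0.0],
])

```text
clock: 20.95
eef_pos: [0.4882, -0.0347, 0.0823]
eef_rot: [-1.181, 1.26, -1.256]
ft_force: [-8.8, 2.9, 4.6]
gripper_width: 0.0
```

Emit:
apply_moves([
  [0,0,0,0.001,0,0,0.0],
  [0,0,0,0,0,0,0.0],
  [0,0,0,0.001,0,0,0.0],
  [0,0,0,0,0,0,0.0],
  [0,0,0,0,0,0,0.0],
  [0,0,0,0,0,0,0.0],
  [0,0,0,0,0,0,0.0],
  [0,0,0,0,0,0,0.0],
  [0,0,0,0,0,0,0.0],
  [0,0,0,0,0,0,0.0],
])

```text
clock: 21.95
eef_pos: [0.4881, -0.0349, 0.0818]
eef_rot: [-1.184, 1.263, -1.255]
ft_force: [-14.4, 3.3, 8.2]
gripper_width: -0.0
```

Emit:
apply_moves([
  [0,0,0,-0.003,0,0,0.0],
  [0,0,0,-0.004,0,0,0.0],
  [0,0,0,-0.008,0,0,0.0],
  [0,0,0,0,0,0.03,0.0],
  [0,0,0,0,0,0.04,0.0],
  [0,0,0,0,0,0.04,0.0],
  [0,0,0,0,0,0.02,0.0],
  [0,0,0,0,0,0,0.0],
  [0,0,0,0,0,0,0.0],
])

```text
clock: 22.85
eef_pos: [0.4774, -0.0342, 0.213]
eef_rot: [-1.176, 1.256, -1.257]
ft_force: [-0.2, -0.3, -1.2]
gripper_width: -0.0004
```

```bash
python3 - <<'E'
from h import *
s=get_state()
j=camera('wrist'); save('w8c',cv2.resize(j[40:290,150:390],None,fx=3.3,fy=2.4,interpolation=cv2.INTER_CUBIC)); j=camera('top'); save('t8',j)
print({k:np.round(s[k],4) for k in ('eef_pos','eef_rot','ft_force','clock','gripper_width')})
E
```

```text
{'eef_pos': array([ 0.4774, -0.0342,  0.213 ]), 'eef_rot': array([-1.1762,  1.2561, -1.2567]), 'ft_force': array([-0.1705, -0.312 , -1.2409]), 'clock': np.float64(22.85), 'gripper_width': np.float64(-0.0004)}
```

View pics/w8c.png

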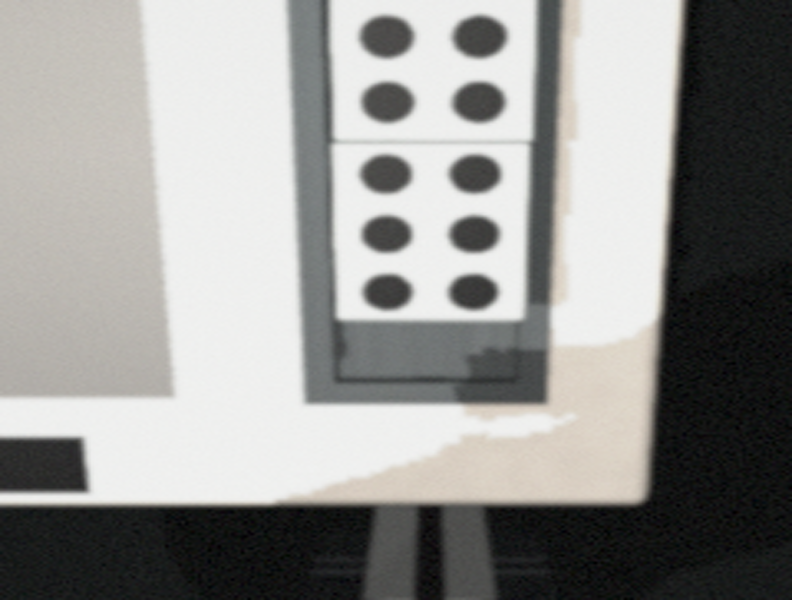

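View pics/t8.png

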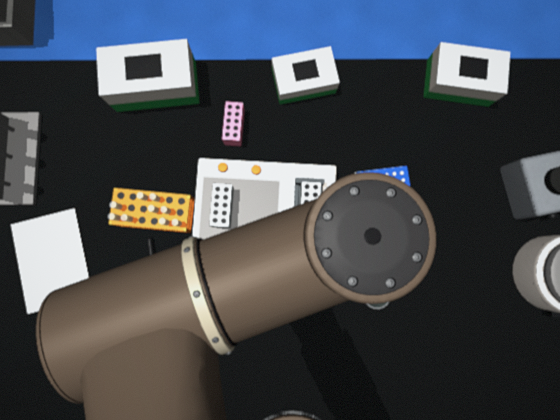

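```bash
python3 -c "
from h import *
print(finish_job())"
```

```text
the job is handed in; nothing more can be done
None
```

The block already in the bed was the 70. I slid it against the end stop and added the 50, because the 90 would make the row 160 mm and the bed is 150 mm long. The job was handed in at about 23 s, and no verdict came back.

- **Pressing:** I pressed the 50 against the 70 twice. The first time it was held in the gripper at about 15 N for 0.7 s. The second time I used closed fingers on its near face, at about 14 N for 0.7 s. These are wrist-sensor x readings, so the force between the blocks may be slightly lower because of friction. No reading came near 60 N.
- **Last checks:** A close-up after the first press showed the 70 against the stop. The last close-up showed only a hairline seam between the two blocks, with both straight and centred between the rails. The gripper was clear at z = 0.21 m with the force reading near zero.
- **Everything else:** The 90, both caps and the rack look unmoved in the last overhead picture. The arm hid the bottle, the beaker and part of the tip box there. I saw no sign of contact with them, but I did not re-measure them.
- **Disagreement:** The overhead and wrist cameras differed by about 1.8 mm in y. I used the wrist values, and both contacts came within about 0.5 mm of where they predicted.

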